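# Feel for the hidden catch and open the battery flap

## Robot

A 6-joint arm with a two-finger parallel gripper is mounted at the origin on a cart in front of the work surface, level with it; the furniture and walls round the work are solid. World frame = base frame: x ahead of the robot, y to its left, z up, the work surface at z = 0. Lengths are in m, angles in rad, forces in N, time in s.
With the tool pointing down it reaches from about 0.225 to 0.875 m from the base axis. Payload 3.4 kg.
Tool frame: the origin (TCP) lies on the centre line of the jaws, within the pads' length; the fingertips stand 19 mm ahead of it and the grasp point (between the pads) is the TCP (nose_length is the distance from the TCP to the fingertips, in m); z points along the fingers, y is the direction in which the jaws open and shut (so a half turn about z gives the same grasp; the last joint's range is limited). The gripper opens to 85 mm and grips with 20 to 120 N. Pads are 22 mm wide; open, the fingers measure 114 mm over their backs; the gripper's body (76 mm by 85 mm) begins 54 mm behind the grasp point. The pads swing forward as they close: fully open they stand 13 mm farther back than shut.
Start: joints at [-1.328, 0.276, 1.505, -0, 1.361, -0.121], TCP at [0.205, -0.537, 0.25] pointing down, gripper open.
Joint ranges: [-2.89, 2.89], [-0.75, 2.08], [0.22, 2.7], [-1.18, 4.32], [0.11, 2.71], [-2.7, 2.7]. Speed limits (rad/s): [2.57, 2.57, 3.14, 3.14, 3.14, 3.14].

## Interface

Orientations are given as a unit quaternion [w, x, y, z].
In Python, from rig import * gives the robot as it stands.
- The arm moves only by the shell command python3 -m jog 'ROWS' [OPENING] [FORCE]. ROWS is JSON, one flat list of numbers, 6 for each row, row after row: the shift along the tool's x, y, z in mm, then the turn, a rotation vector about the tool's x, y, z in degrees. In form: [tx, ty, tz, wx, wy, wz, tx, ty, tz, wx, wy, wz, ...]. A call has 1 to 10 rows; each row is the pose to reach, as a shift and turn from the pose commanded when the call began, along the tool's axes at that moment; what a row does not reach only later rows make up. A row lasts 1/8 s, in which the tool goes at most 62.5 mm and 10.7 degrees, less where a joint would pass 70% of its speed; a pose out of reach is approached as far as the arm can. A call with a gripper value outside its range is refused whole. OPENING is the closure, from 0 (fully open) to 1 (shut), set as the call begins (- or left out, the last holds). The fingers move at their own pace and stop on an object; FORCE is the grip in N (left out, the last holds). Time passes only in rows, so rows that repeat a pose let the fingers close. It gives the time, the measured TCP pose, the force and the opening at its end, in the units of the state.
- get_state(): the state, without advancing time (a new reading comes with each control period).
- get_image(name): name is "scene" or "top" or "wrist"; returns a dict with "frame" (480x640x3 uint8, red, green, blue), "camera_matrix" (3x3 intrinsics, pixels), "rvec" (rotation vector, rad) and "tvec" (3), from world to camera coordinates, as OpenCV has them. Camera axes: x right, y down, z forward; pixel columns grow to the right and rows downward; lengths in m; the calibration is good to about 2 mm. A picture is of the moment at which its call begins. There is no depth.
- sign_off(): hands the job in, once; it reports no verdict.
The state is a dict: "clock": time; "qpos": joint angles; "qd": joint speeds; "effort": joint torques, N m; "position": TCP position; "ee_rot": TCP orientation; "contact_force": force on the tool from outside, world axes, zero at the start; "moment": the same for the moment, N m; "width": finger opening in m.
Only numpy, scipy, OpenCV 4.12 (cv2) and the standard library are available. Lean on these libraries where they do the work, as an engineer would, in place of code of your own. Each camera call takes 0.05 s, during which the arm holds its last target.

## Task

The battery flap on top of the grey case is held by a hidden catch: one of the six flush tiles on the case's top is really a push button, and it looks just like the five fixed blanks. With the fingertips, feel across the tiles for the one that gives and press it fully home so that the flap pops up, then push the flap right over with the outside of the fingers, past upright, so that it stays lying back open when you let go. Only touch and push: grasp nothing, and leave the loose things around the case where they are.

Things in the scene. Friction and masses are not known exactly. Their poses are not given: they have to be found in the camera images.
- case: flat grey case, fixed, 205 x 176 mm in plan, top 85 mm above its origin (on the worktop). Its x axis points from the tiles to the flap (away from the robot), y to its left, z up. Outer walls: x -110 to +95, y -88 to +88 mm. Six flush tiles fill the near part of its top; beyond them, behind a 7 mm bar, the flap (x +8 to +82, y -74 to +74 mm) covers a bay with two battery cells
- panel (a point): middle of the tile panel, on its surface, at x -50, y 0, 85 mm up in the case's frame; axes as the case's. Six like square tiles, 48 x 48 mm with 2 mm seams, flush with the case's top: two rows, centres 25 mm either side of this point in x, three to a row, centres at y +50, 0 and -50 mm. One is the catch, another one each time, told only by feel; the other five are rigid
- catch (a joint): how far the catch tile is pressed in, m: 0 flush, 0.006 fully home. Sprung: it begins to give at 2.5 N, needs about 5.5 N fully home and comes back up when let go. The flap is freed at about 0.004. The blanks do not give
- flap (a joint): flap angle, rad: 0 shut and flush, about 1.0 when freed (a spring pops its near edge up), 1.57 upright, 2.05 lying back on its stop. The hinge runs along the case's y axis at x +82 mm, 85 mm up, on the far edge. Slight friction: let go well below upright it drops back to about 1.0, well past upright it falls to its stop. Pushing it over takes under 3 N
- flap_edge (a point): middle of the flap's near (free) edge, upper side; the flap is a 4 mm aluminium sheet, 74 mm from hinge to this edge, 148 mm wide. Shut, this point is at x +8 mm, y 0, 85 mm up in the case's frame; popped up it is at about x +41 mm, 62 mm above the top
- vial_5: a small capped sample vial, 23 mm wide, 60 mm tall, standing at the left side of the case; loose, a bystander; origin in the middle of its underside
- cal_weight_1: a brass knobbed weight, 29 mm wide, 34 mm tall, standing at the right side of the case; loose, a bystander; origin in the middle of its underside
- fitting_1: a short hex bolt standing on its head, 19 mm wide, 27 mm tall, at the left side of the case; loose, a bystander; origin in the middle of its underside
- vial_6: another capped vial, 23 mm wide, 60 mm tall, standing further back to the left; loose, a bystander; origin in the middle of its underside
- driver_blue: a small screwdriver, 103 mm long, 15 mm thick, lying to the right of the case; loose, a bystander; origin in the middle of its underside

How it is judged:
On the way, in this order (a step that is already met when the one before it is completed fails the run):
1. the catch tile is pressed home (at least 4.5 mm of its 6 mm) (value of joint catch above 0.0045 m), for 0.05 s.
2. the flap has been pushed over past upright (value of joint flap above 1.62 rad), for 0.1 s.
At the end, for the whole second after the job is handed in: the flap rests open past upright (more than 1.62 rad) and still, the catch tile is back up (less than 1.5 mm in), and no loose thing has moved more than 25 mm (value of joint flap above 1.62 rad and velocity of joint flap below 0.1 rad/s and value of joint catch below 0.0015 m and distance of each of vial_5, cal_weight_1, fitting_1, vial_6, driver_blue from where it was at the start of the episode below 0.025 m); the robot touches nothing.
It fails at once if a loose thing beside the case is lifted, knocked or carried off (distance of any of vial_5, cal_weight_1, fitting_1, vial_6, driver_blue from where it was at the start of the episode above 0.025 m).
It also fails if it takes over 54 s, if anything falls off the work surface, if the arm or the gripper's body presses on something with over 40 N, if the wrist force passes 120 N, or if a joint passes its speed limit or range.

## Working session

There is one attempt and no reset: what is moved stays moved. The work goes in short steps, Python scripts to look and compute and a shell command to move; the robot and the scene stay as the last step left them, time stands still between calls to the robot, and variables do not carry over. Pictures are saved under pics/ and viewed, and the job is handed in when it is done.

```bash
mkdir -p pics; ls; python3 - <<'E'
from rig import *
import cv2
s=get_state();print(s)
for n in("scene","top","wrist"):
    d=get_image(n);cv2.imwrite(f"pics/{n}0.png",d["frame"][:,:,::-1]);print(n,d["camera_matrix"].tolist(),d["rvec"],d["tvec"])
E
```

```text
pics
{'clock': 0.0, 'qpos': array([-1.32798509e+00,  2.76598447e-01,  1.50615747e+00, -1.00603624e-05,
        1.36070478e+00, -1.20984633e-01]), 'qd': array([-0.0008853 , -0.00056603,  0.00214285,  0.00099501, -0.00052988,
        0.00121531]), 'effort': array([-3.56100109e-04, -4.16778767e+01, -2.45808059e+01, -2.80398481e-04,
        1.10450661e-02,  7.78176542e-06]), 'position': array([ 0.20447599, -0.5368715 ,  0.24942802]), 'ee_rot': array([-9.31990604e-04,  9.83501515e-01,  1.80897479e-01, -6.17686779e-05]), 'contact_force': array([-0.3121369 ,  0.32662741,  0.21101194]), 'moment': array([-0.03201911, -0.00101007, -0.0168323 ]), 'width': 0.08520161338532904}
scene [[491.70011899666775, 0.0, 311.50237990683445], [0.0, 491.70011899666775, 237.3035292235628], [0.0, 0.0, 1.0]] [ 2.10836722 -0.84378848  0.40385936] [-0.19790473  0.35517111  0.57296844]
top [[525.0160579341969, 0.0, 325.3979894424312], [0.0, 525.0160579341969, 244.22153363405778], [0.0, 0.0, 1.0]] [ 2.16800564 -2.16041697  0.12835839] [0.21709261 0.48469328 1.09828224]
wrist [[339.1806578103909, 0.0, 314.48176293524347], [0.0, 339.1806578103909, 240.8538375365266], [0.0, 0.0, 1.0]] [-2.35531779  1.6230984   0.27063459] [-0.5730449  -0.04182916  0.38112592]
```

View pics/top0.png

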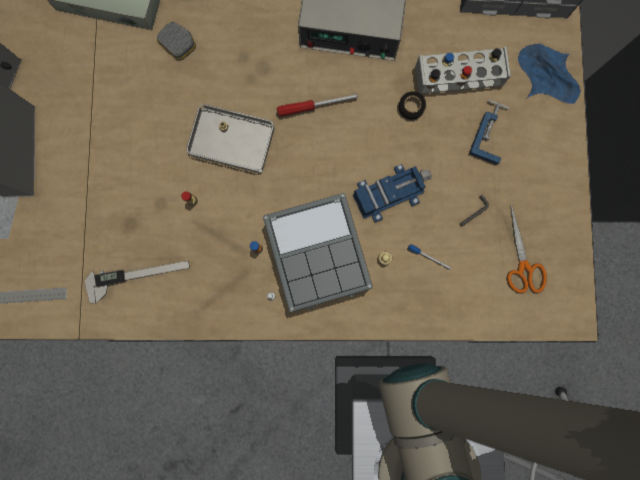

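View pics/scene0.png

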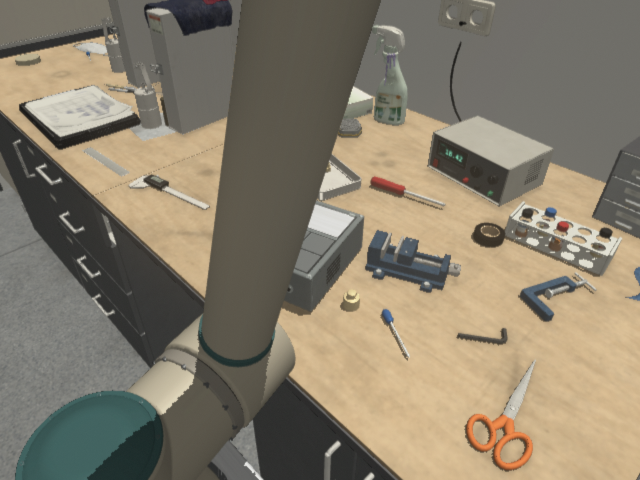

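The top view shows the case with its top corners at about (264,213), (346,196), (371,288) and (290,312). The white flap is on the far side and the 2x3 grey tiles on the near side. The bystanders are blue vial (254,247), bolt (270,296), red vial (189,199), brass weight (385,258) and driver (428,257).

```bash
cat > h.py <<'E'
import numpy as np,cv2
def ray(d,px,z):
    R=cv2.Rodrigues(np.array(d["rvec"],float))[0];t=np.array(d["tvec"],float).ravel()
    n=cv2.undistortPoints(np.array(px,float).reshape(-1,1,2),d["camera_matrix"],None).reshape(-1,2)
    v=np.c_[n,np.ones(len(n))]@R;c=-R.T@t
    return c+v*((z-c[2])/v[:,2])[:,None]
def proj(d,P):
    return cv2.projectPoints(np.array(P,float).reshape(-1,3),np.array(d["rvec"],float),np.array(d["tvec"],float),d["camera_matrix"],None)[0].reshape(-1,2)
E
python3 - <<'E'
from rig import *
from h import *
d=get_image("top");f=d["frame"]
print(f[230,300],f[280,300],f[215,266])
hs=cv2.cvtColor(f,cv2.COLOR_RGB2HSV)
roi=np.zeros(f.shape[:2],np.uint8);roi[185:325,255:380]=1
fl=((hs[...,1]<30)&(hs[...,2]>185)&(roi>0)).astype(np.uint8)
m=((hs[...,1]<45)&(roi>0)).astype(np.uint8)
for n,a in(("flap",fl),("case",m)):
    a=cv2.morphologyEx(a,cv2.MORPH_OPEN,np.ones((5,5)))
    c=max(cv2.findContours(a,0,2)[0],key=cv2.contourArea)
    r=cv2.minAreaRect(c);b=cv2.boxPoints(r);P=ray(d,b,.085)
    print(n,cv2.contourArea(c),b.round(1).tolist(),P.round(4).tolist(),P.mean(0).round(4),np.linalg.norm(np.diff(P,axis=0),axis=1))
big=cv2.resize(f[180:325,240:460],None,fx=3.6,fy=3.6,interpolation=2)
cv2.imwrite("pics/crop.png",big[:,:,::-1])
E
```

```text
[184 189 193] [108 111 110] [102 105 100]
flap 2184.5 [[271.70001220703125, 220.5], [338.8999938964844, 201.3000030517578], [348.1000061035156, 233.3000030517578], [280.79998779296875, 252.5]] [[0.5257, 0.3288, 0.085], [0.5661, 0.1915, 0.085], [0.5, 0.1728, 0.085], [0.4601, 0.3093, 0.085]] [0.513  0.2506 0.085 ] [0.14319063 0.06871662 0.14219643]
case 8487.0 [[261.6000061035156, 215.5], [345.3999938964844, 191.89999389648438], [373.1000061035156, 290.0], [289.29998779296875, 313.70001220703125]] [[0.5359, 0.3497, 0.085], [0.5859, 0.1782, 0.085], [0.3848, 0.1226, 0.085], [0.337, 0.2909, 0.085]] [0.4609 0.2353 0.085 ] [0.17869471 0.20867304 0.17493318]
```

View pics/crop.png

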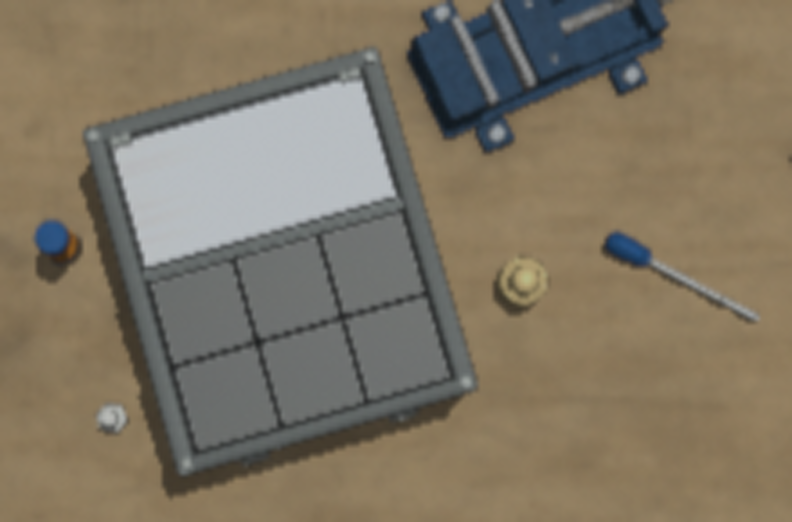

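```bash
python3 - <<'E'
from rig import *
from h import *
d=get_image("top")
px=np.array([(258,341),(342,318),(151,282),(403,212),(450,382),(195,452),(88,132),(375,50),(474,384),(183,472)])/3.6+[240,180]-.5*(1-1/3.6)
C=np.array([(-50,25),(-50,-25),(-1,74),(-1,-74),(-99,-74),(-99,74),(95,88),(95,-88),(-110,-88),(-110,88)])/1e3
W=ray(d,px,.085)[:,:2]
a=C-C.mean(0);b=W-W.mean(0)
th=np.arctan2((a[:,0]*b[:,1]-a[:,1]*b[:,0]).sum(),(a*b).sum())
R=np.array([[np.cos(th),-np.sin(th)],[np.sin(th),np.cos(th)]]);t=W.mean(0)-R@C.mean(0)
print(np.degrees(th),t);print(((W-C@R.T-t)*1e3).round(1))
np.savez("case.npz",R=R,t=t,th=th)
s=get_state()
from scipy.spatial.transform import Rotation as Ro
q=s["ee_rot"];T=Ro.from_quat([q[1],q[2],q[3],q[0]]).as_matrix();print(T.round(3))
for n,p in(("panel",(-.05,0)),)+tuple((f"t{x}{y}",(-.05+x*.025,y*.05)) for x in(1,-1) for y in(1,0,-1)):
    w=R@p+t;D=np.r_[w,.085]-s["position"];print(n,w.round(4),"tool shift mm",(T.T@D*1e3).round(1))
# bystanders
for n,p,z in(("vial5",(254,246),.06),("bolt",(270.5,296),.027),("vial6",(187,197),.06),("wt",(385,258),.034)):
    w=ray(d,[p],z)[0,:2];print(n,w.round(3),(R.T@(w-t)).round(3))
E
```

```text
16.12038266126562 [0.46990359 0.23749048]
[[ 1.  -0.4]
 [ 0.2  0.6]
 [ 0.5 -0.6]
 [-0.3 -0.4]
 [-2.   0.7]
 [-0.3  0.9]
 [-2.4 -3.8]
 [-3.2  2.2]
 [ 3.6  3.8]
 [ 3.1 -2.9]]
[[ 0.935  0.356 -0.   ]
 [ 0.356 -0.935  0.001]
 [ 0.    -0.001 -1.   ]]
panel [0.4219 0.2236] tool shift mm [ 473.8 -633.5  165.5]
t11 [0.432  0.2786] tool shift mm [ 502.9 -681.3  165.5]
t10 [0.4459 0.2305] tool shift mm [ 498.7 -631.4  165.5]
t1-1 [0.4598 0.1825] tool shift mm [ 494.6 -581.6  165.4]
t-11 [0.384  0.2647] tool shift mm [ 453.  -685.4  165.5]
t-10 [0.3979 0.2167] tool shift mm [ 448.9 -635.5  165.5]
t-1-1 [0.4117 0.1686] tool shift mm [ 444.8 -585.7  165.4]
vial5 [0.476 0.367] [0.042 0.123]
bolt [0.373 0.335] [-0.066  0.12 ]
vial6 [0.579 0.51 ] [0.18  0.232]
wt [0.454 0.092] [-0.056 -0.135]
```

```bash
python3 -c "
import rig;print([n for n in dir(rig) if n[0]!='_']);print(getattr(rig,'nose_length',None))"
python3 -m jog '[30,-40,0,0,0,0.5, 65,-90,0,0,0,1, 100,-140,0,0,0,2, 135,-190,0,0,0,3, 170,-240,0,0,0,4, 205,-290,0,0,0,4.7, 240,-340,0,0,0,4.7, 275,-390,0,0,0,4.7, 310,-440,0,0,0,4.7, 345,-490,0,0,0,4.7]' 1
```

```text
['MotionError', 'get_image', 'get_state', 'nose_length', 'sign_off']
0.019
clock: 1.5
position: [0.3529, 0.0452, 0.2507]
ee_rot: [0.0, 0.99, 0.14, 0.001]
contact_force: [2.1, -0.4, -0.3]
width: -0.0001
```

```bash
cat > go.py <<'E'
import sys
from rig import *
from h import *
from scipy.spatial.transform import Rotation as Ro
s=get_state();k=np.load("case.npz");R,t=k["R"],k["t"]
q=s["ee_rot"];T=Ro.from_quat([q[1],q[2],q[3],q[0]]).as_matrix()
p=s["position"];c=R.T@(p[:2]-t)
print("case xy of TCP mm",(c*1e3).round(1),"tip above top mm",round((p-[0,0,.085])[2]*1e3+T[2,2]*19,1),"yaw err",round(float(np.degrees(np.arctan2(T[1,0],T[0,0])-k["th"])),2),"F",s["contact_force"].round(2),"t",s["clock"])
if len(sys.argv)>1:
    x,y=[float(v)/1e3 for v in sys.argv[1:3]]
    print((T.T@np.r_[R@[x,y]+t-p[:2],0]*1e3).round(1))
E
python3 -m jog '[30,-50,20,0,0,0, 60,-100,50,0,0,0, 91,-152,90,0,0,0, 91,-152,125,0,0,0, 91,-152,125,0,0,0, 91,-152,125,0,0,0]'; python3 go.py -75 0
```

```text
clock: 2.25
position: [0.3983, 0.2143, 0.1263]
ee_rot: [0.0, 0.99, 0.14, 0.001]
contact_force: [0.2, -0.1, 0.3]
width: 0.0001
case xy of TCP mm [-75.2  -2.4] tip above top mm 22.3 yaw err 0.01 F [ 0.16 -0.1   0.27] t 2.25
[ 0.2 -2.4 -0. ]
```

```bash
python3 -m jog '[0,-2,10,0,0,0, 0,-2,18,0,0,0, 0,-2,21,0,0,0, 0,-2,23,0,0,0, 0,-2,24,0,0,0, 0,-2,24,0,0,0]'; python3 go.py
```

```text
clock: 3.0
position: [0.3971, 0.2161, 0.1039]
ee_rot: [0.0, 0.99, 0.14, 0.0]
contact_force: [-7.0, -2.9, 24.7]
width: -0.0005
case xy of TCP mm [-75.9  -0.3] tip above top mm -0.1 yaw err 0.03 F [-6.98 -2.88 24.72] t 3.0
```

```bash
python3 -m jog '[0,0,-7,0,0,0, 0,25,-7,0,0,0, 0,50,-7,0,0,0, 0,50,-5,0,0,0, 0,50,-2,0,0,0, 0,50,0,0,0,0, 0,50,0,0,0,0]'; python3 go.py
python3 -m jog '[0,0,-7,0,0,0, 25,0,-7,0,0,0, 50,0,-7,0,0,0, 50,0,-5,0,0,0, 50,0,-2,0,0,0, 50,0,0,0,0,0, 50,0,0,0,0,0]'; python3 go.py
```

```text
clock: 3.88
position: [0.4113, 0.1687, 0.1039]
ee_rot: [0.001, 0.99, 0.141, 0.001]
contact_force: [-5.2, -5.0, 25.0]
width: -0.0002
case xy of TCP mm [-75.4 -49.9] tip above top mm -0.1 yaw err 0.12 F [-5.2  -4.98 25.04] t 3.875
clock: 4.75
position: [0.4584, 0.1826, 0.1014]
ee_rot: [-0.0, 0.99, 0.14, -0.0]
contact_force: [-0.1, 2.0, 2.6]
width: -0.0002
case xy of TCP mm [-26.3 -49.5] tip above top mm -2.6 yaw err 0.01 F [-0.07  1.97  2.64] t 4.75
```

```bash
python3 -m jog '[0,0,1,0,0,0, 0,0,2,0,0,0, 0,0,3,0,0,0, 0,0,4,0,0,0, 0,0,4,0,0,0, 0,0,4,0,0,0]'; python3 go.py; python3 - <<'E'
from rig import *
import cv2
for n in("scene","top","wrist"):
    cv2.imwrite(f"pics/{n}1.png",get_image(n)["frame"][:,:,::-1])
E
```

```text
clock: 5.5
position: [0.4585, 0.1825, 0.098]
ee_rot: [-0.0, 0.99, 0.14, -0.001]
contact_force: [-3.5, 1.9, 10.9]
width: -0.0
case xy of TCP mm [-26.2 -49.7] tip above top mm -6.0 yaw err 0.01 F [-3.48  1.87 10.9 ] t 5.5
```

View pics/wrist1.png

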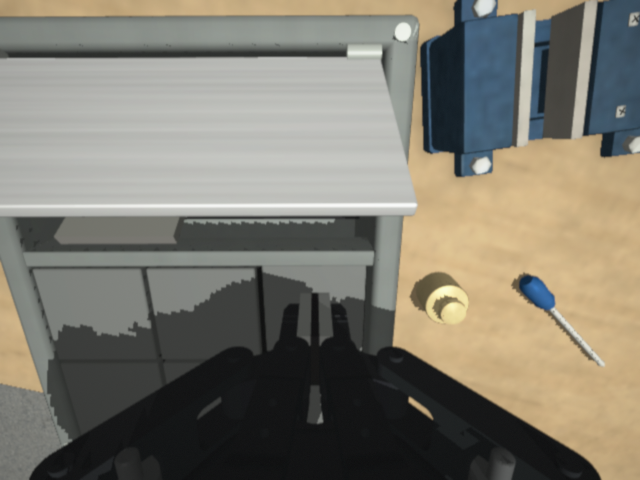

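View pics/top1.png

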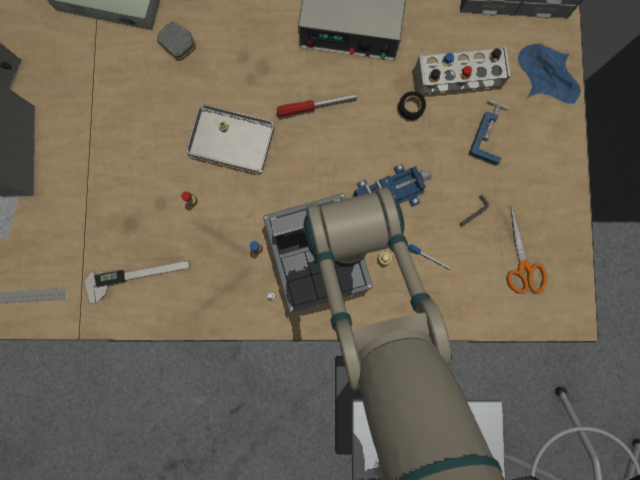

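The wrist view shows the flap popped up, with its near edge at about row 208, and the tile is 6.0 mm in. Next I lift off, centre on the flap and push its underside.

```bash
python3 -m jog '[0,0,-10,0,0,0, 0,0,-30,0,0,0, 0,0,-47,0,0,0, 0,-25,-47,0,0,0, 10,-50,-47,0,0,0, 25,-50,-47,0,0,0, 40,-50,-47,0,0,0, 45,-50,-47,0,0,0, 45,-50,-47,0,0,0]'; python3 go.py
python3 - <<'E'
from rig import *
import cv2
for n in("scene","wrist"):
    cv2.imwrite(f"pics/{n}2.png",get_image(n)["frame"][:,:,::-1])
E
```

```text
clock: 6.78
position: [0.489, 0.2423, 0.1439]
ee_rot: [0.0, 0.99, 0.14, -0.0]
contact_force: [0.4, -0.5, 0.2]
width: -0.0001
case xy of TCP mm [19.7 -0.7] tip above top mm 39.9 yaw err -0.03 F [ 0.43 -0.46  0.22] t 6.775
```

View pics/wrist2.png

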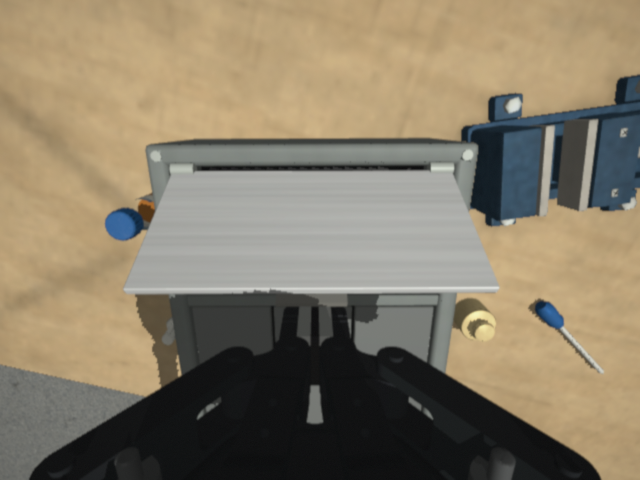

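The wrist view shows the flap edge at row 290, just ahead of the fingers, and the catch tile is released. Now I push.

```bash
python3 -m jog '[6,0,0,0,0,0, 12,0,0,0,0,0, 18,0,0,0,0,0, 24,0,0,0,0,0, 30,0,0,0,0,0, 36,0,0,0,0,0, 42,0,0,0,0,0, 48,0,0,0,0,0, 54,0,0,0,0,0, 60,0,0,0,0,0]'; python3 go.py
python3 - <<'E'
from rig import *
import cv2
for n in("scene","wrist"):
    cv2.imwrite(f"pics/{n}3.png",get_image(n)["frame"][:,:,::-1])
E
```

```text
clock: 8.12
position: [0.5466, 0.2597, 0.1442]
ee_rot: [0.0, 0.99, 0.14, 0.0]
contact_force: [0.3, 0.3, -0.2]
width: 0.0002
case xy of TCP mm [79.8  0.1] tip above top mm 40.2 yaw err 0.02 F [ 0.27  0.35 -0.2 ] t 8.125
```

View pics/wrist3.png

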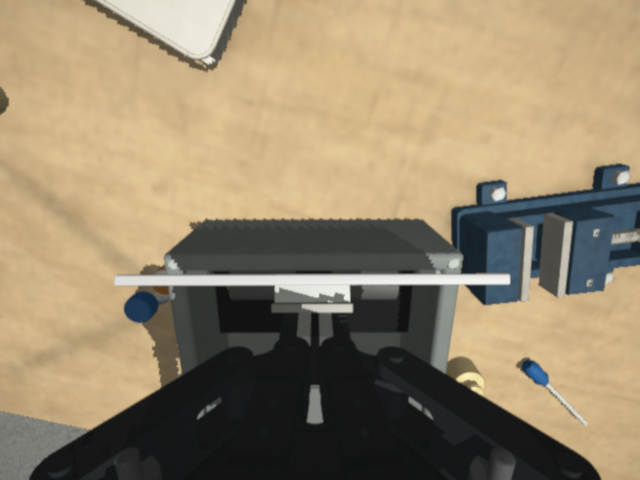

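The wrist view shows the flap edge-on at row 280, so it is near or just past upright. I push a bit further.

```bash
python3 -m jog '[5,0,0,0,0,0, 10,0,0,0,0,0, 14,0,0,0,0,0, 14,0,0,0,0,0]'; python3 go.py
python3 - <<'E'
from rig import *
import cv2
for n in("scene","wrist"):
    cv2.imwrite(f"pics/{n}4.png",get_image(n)["frame"][:,:,::-1])
E
```

```text
clock: 8.72
position: [0.5526, 0.2615, 0.1439]
ee_rot: [0.001, 0.99, 0.141, -0.008]
contact_force: [-14.6, -4.7, 10.2]
width: 0.0002
case xy of TCP mm [86.1  0.1] tip above top mm 39.9 yaw err 0.04 F [-14.59  -4.74  10.17] t 8.725
```

View pics/wrist4.png

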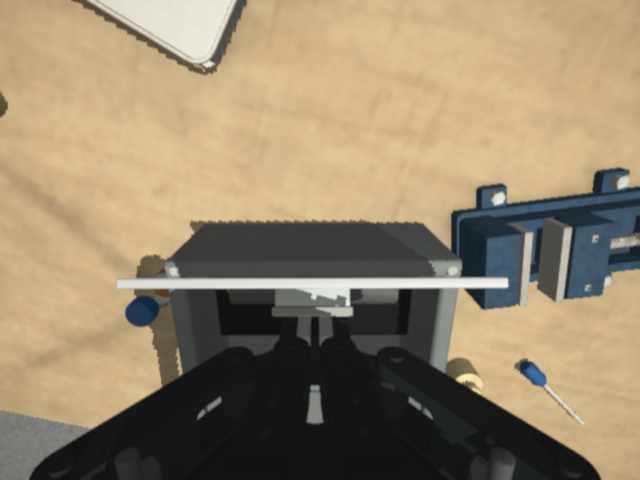

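View pics/scene4.png

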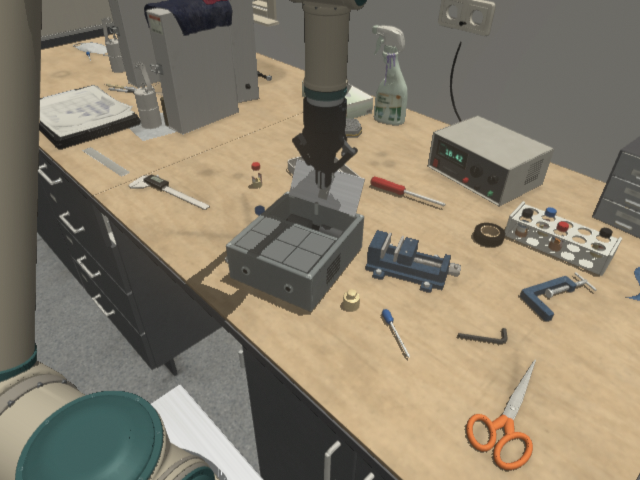

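The scene view shows the flap leaning back beyond the hinge (about (327,185)). The force rise is its stop, so I back off.

```bash
python3 -m jog '[-10,0,0,0,0,0, -30,0,0,0,0,0, -60,0,0,0,0,0, -90,0,-20,0,0,0, -110,0,-50,0,0,0, -130,0,-90,0,0,0, -150,0,-120,0,0,0, -180,0,-120,0,0,0, -180,0,-120,0,0,0, -180,0,-120,0,0,0]'; python3 go.py
python3 - <<'E'
from rig import *
from h import *
for n in("scene","wrist","top"):
    d=get_image(n);f=d["frame"]
    if n=="scene": cv2.imwrite("pics/scene5z.png",cv2.resize(f[130:370,200:440],(720,720)[:1]+(600,))[:,:,::-1])
    cv2.imwrite(f"pics/{n}5.png",f[:,:,::-1])
    k=np.load("case.npz")
    if n!="wrist":
      for a in(1,1.57,1.8,2.05):
        P=[np.r_[k["R"]@[.082-.074*np.cos(a),y]+k["t"],.085+.074*np.sin(a)] for y in(.074,-.074)]
        print(n,a,proj(d,P).round().tolist())
E
```

```text
clock: 10.07
position: [0.3876, 0.2137, 0.2645]
ee_rot: [-0.0, 0.99, 0.14, 0.001]
contact_force: [0.4, 0.7, 0.1]
width: 0.0001
case xy of TCP mm [-85.7   0. ] tip above top mm 160.5 yaw err 0.02 F [0.36 0.65 0.14] t 10.075
scene 1 [[278.0, 177.0], [348.0, 199.0]]
scene 1.57 [[289.0, 162.0], [358.0, 183.0]]
scene 1.8 [[293.0, 160.0], [362.0, 180.0]]
scene 2.05 [[298.0, 159.0], [366.0, 178.0]]
top 1 [[273.0, 234.0], [347.0, 213.0]]
top 1.57 [[267.0, 213.0], [341.0, 192.0]]
top 1.8 [[264.0, 205.0], [339.0, 184.0]]
top 2.05 [[262.0, 197.0], [336.0, 176.0]]
```

View pics/scene5z.png

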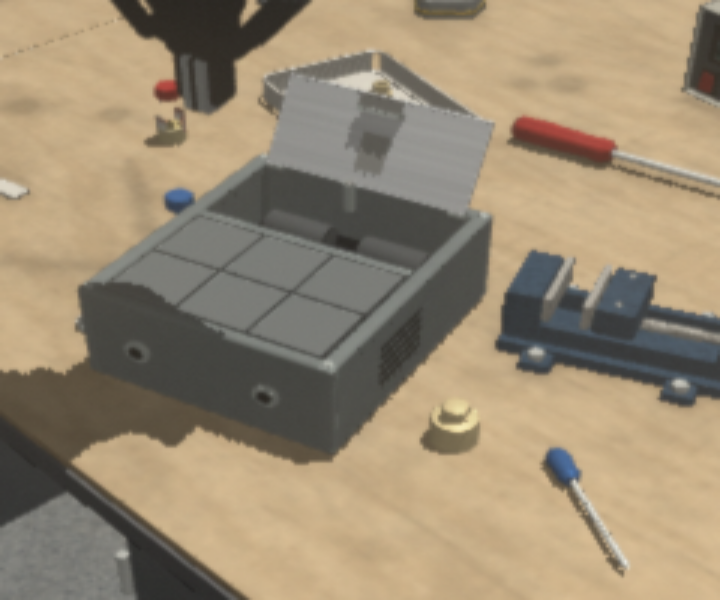

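View pics/top5.png

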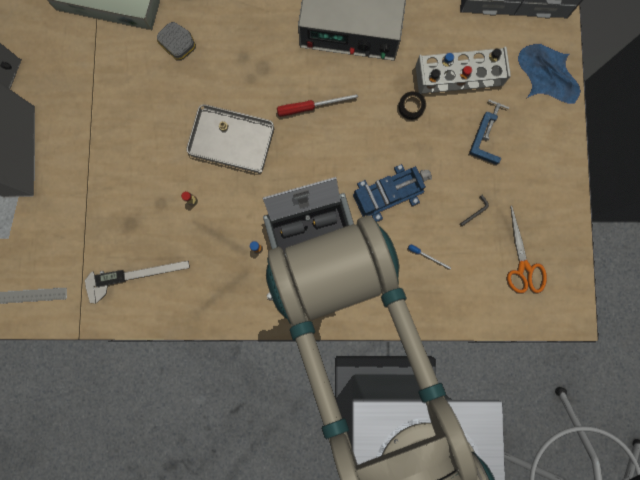

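The flap edge in the top view, at about (263,196)–(337,178), matches the 2.05 rad prediction of (262,197)–(336,176). The tiles look flush and the bystanders in view haven't moved (the bolt is mostly behind the arm), so I hand in.

```bash
python3 -c "
from rig import *
print(sign_off())"
```

```text
the job is handed in; nothing more can be done
None
```

The flap is open and lying back on its stop, and the job was handed in at about 10 s of the 54 s allowed.

- **Finding the catch:** I located the case in the top image and felt three tiles with the closed fingertips. The near-middle and near-right tiles were rigid, at about 25 N. The far-right tile (case x -25, y -50 mm) gave way at about 3 N.
- **Pressing it:** I pressed that tile 6.0 mm home and the flap popped up.
- **Opening the flap:** I pushed it over from its underside with the outside of the fingers. At the end of the push the fingers pressed it onto its stop, and the wrist force was about 18 N there. I then backed off.

**Last checks:**
- The flap edge in the top view matches the 2.05 rad prediction to about 2 pixels.
- The tiles look flush.
- The vials, the weight and the driver are where they started. I judged this by eye and did not measure it.
- The arm is clear, with forces near 0.
- The bolt was mostly hidden by the arm in the last top view, so I could not check it fully. The gripper never went near it.

No check failed or disagreed with another.

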